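# Load the staining reagents into their colour-coded rack

## Task

Load the grey reagent rack: keeping them upright, stand each of the four colour-capped bottles in the cup of its cap's colour, right down on the cup's floor, with the middle of its label facing straight out of the rack's open front, away from the back panel. The white-capped bottle does not belong in the rack: leave it standing where it is.

Things in the scene. Friction and masses are not known exactly. Their poses are not given: they have to be found in the camera images.
- red_bottle: Brown glass bottle with red screw cap, loose, standing upright, 42 mm in diameter, 98 mm tall, closed, 0.08 to 0.32 kg. Origin: centre of its underside, z up. The straight body to grip lies 0 to 60 mm above the underside; the cap is 26 mm wide and begins 83 mm above it. One paper label is on its side: the middle of the label is toward the bottle's own -x.
- violet_bottle: Brown glass bottle with violet screw cap, loose, standing upright, 42 mm in diameter, 98 mm tall, closed, 0.08 to 0.32 kg. Origin: centre of its underside, z up. The straight body to grip lies 0 to 60 mm above the underside; the cap is 26 mm wide and begins 83 mm above it. One paper label is on its side: the middle of the label is toward the bottle's own -x.
- blue_bottle: White plastic bottle with blue screw cap, loose, standing upright, 54 mm in diameter, 125 mm tall, closed, 0.08 to 0.32 kg. Origin: centre of its underside, z up. The straight body to grip lies 0 to 75 mm above the underside; the cap is 32 mm wide and begins 107 mm above it. One paper label is on its side: the middle of the label is toward the bottle's own -x.
- green_bottle: White plastic bottle with green screw cap, loose, standing upright, 60 mm in diameter, 135 mm tall, closed, 0.08 to 0.32 kg. Origin: centre of its underside, z up. The straight body to grip lies 0 to 80 mm above the underside; the cap is 34 mm wide and begins 116 mm above it. One paper label is on its side: the middle of the label is toward the bottle's own -x.
- white_bottle: White plastic bottle with white screw cap, 48 mm in diameter, 105 mm tall, loose, standing among the others; it has no cup in the rack and stays where it is. Origin: centre of its underside, z up.
- cup_red: Round red plastic cup fixed in the grey rack, for the red-capped bottle: 52 mm inside, widening at the rim, rim 28 mm above its origin. Origin: centre of its underside (6 mm above the worktop), z up; inner floor 5 mm above the origin. -x points out of the rack's open front, +x to its back panel. The four cups stand 81 mm apart in a row along y, in any order.
- cup_violet: Round dark violet plastic cup fixed in the grey rack, for the violet-capped bottle: 52 mm inside, widening at the rim, rim 28 mm above its origin. Origin: centre of its underside (6 mm above the worktop), z up; inner floor 5 mm above the origin. -x points out of the rack's open front, +x to its back panel. The four cups stand 81 mm apart in a row along y, in any order.
- cup_blue: Round blue plastic cup fixed in the grey rack, for the blue-capped bottle: 64 mm inside, widening at the rim, rim 28 mm above its origin. Origin: centre of its underside (6 mm above the worktop), z up; inner floor 5 mm above the origin. -x points out of the rack's open front, +x to its back panel. The four cups stand 81 mm apart in a row along y, in any order.
- cup_green: Round green plastic cup fixed in the grey rack, for the green-capped bottle: 70 mm inside, widening at the rim, rim 28 mm above its origin. Origin: centre of its underside (6 mm above the worktop), z up; inner floor 5 mm above the origin. -x points out of the rack's open front, +x to its back panel. The four cups stand 81 mm apart in a row along y, in any order.
- rack_front (a point): A point on the worktop straight out of the rack's open front: 250 mm in front of the middle of the row of cups, level with its underside. Axes as the cups' (labels must face -x). The rack is 340 mm long (y) and 96 mm deep; its back panel, 46 mm high, stands 46 mm behind the cup centres, its front lip is 13 mm high. A tall grey unit stands about 0.1 m from its rear left (+x, +y) end.

How it is judged:
At the end, for the whole second after the job is handed in: Each colour-capped bottle stands released, at rest and upright (7 degrees) on the floor of the cup of its colour, within 10 mm of its centre, label within 23 degrees of straight out of the rack's front; the white-capped bottle stands upright within 30 mm of its start (horizontal distance between red_bottle and cup_red below 0.01 m and z of red_bottle in the frame of cup_red between 0 and 0.01 m and angle between each of red_bottle, violet_bottle, blue_bottle, green_bottle, white_bottle's own z axis and vertical below 0.12 rad and angle between the x axis of red_bottle and the x axis of cup_red, either way round below 0.4 rad and x of rack_front in the frame of red_bottle below -0.1 m and linear speed of each of red_bottle, violet_bottle, blue_bottle, green_bottle below 0.02 m/s and contact force between each of red_bottle, violet_bottle, blue_bottle, green_bottle and the fingers below 0.1 N and horizontal distance between violet_bottle and cup_violet below 0.01 m and z of violet_bottle in the frame of cup_violet between 0 and 0.01 m and angle between the x axis of violet_bottle and the x axis of cup_violet, either way round below 0.4 rad and x of rack_front in the frame of violet_bottle below -0.1 m and horizontal distance between blue_bottle and cup_blue below 0.01 m and z of blue_bottle in the frame of cup_blue between 0 and 0.01 m and angle between the x axis of blue_bottle and the x axis of cup_blue, either way round below 0.4 rad and x of rack_front in the frame of blue_bottle below -0.1 m and horizontal distance between green_bottle and cup_green below 0.01 m and z of green_bottle in the frame of cup_green between 0 and 0.01 m and angle between the x axis of green_bottle and the x axis of cup_green, either way round below 0.4 rad and x of rack_front in the frame of green_bottle below -0.1 m and distance of white_bottle from where it was at the start of the episode below 0.03 m); the robot touches nothing.
It fails at once if the white-capped bottle is moved 30 mm or more or tipped (distance of white_bottle from where it was at the start of the episode above 0.03 m or angle between white_bottle's own z axis and vertical above 0.4 rad).
It fails at once if a bottle is tipped over (more than 40 degrees) (angle between any of red_bottle, violet_bottle, blue_bottle, green_bottle's own z axis and vertical above 0.7 rad).
It also fails if it takes over 120 s, if anything falls off the work surface, if the arm or the gripper's body presses on something with over 40 N, if the wrist force passes 120 N, or if a joint passes its speed limit or range.

## Robot

A 6-joint arm with a two-finger parallel gripper is mounted at the origin on a cart in front of the work surface, level with it; the furniture and walls round the work are solid. World frame = base frame: x ahead of the robot, y to its left, z up, the work surface at z = 0. Lengths are in m, angles in rad, forces in N, time in s.
With the tool pointing down it reaches from about 0.225 to 0.875 m from the base axis. Payload 3.4 kg.
Tool frame: the origin (TCP) lies midway between the tips of the shut fingers; the grasp point (between the pads) lies 19 mm behind it (pinch_z is the distance from the TCP to the grasp point, in m); z points along the fingers, y is the line along which they close (so a half turn about z gives the same grasp; the last joint's range is limited). The gripper opens to 85 mm and grips with 20 to 120 N. Pads are 22 mm wide; open, the fingers measure 114 mm over their backs; the gripper's body (76 mm by 85 mm) begins 54 mm behind the grasp point. The pads swing forward as they close: fully open they stand 13 mm farther back than shut.
Start: joints at [-1.247, 0.276, 1.505, -0, 1.361, -0.121], TCP at [0.247, -0.519, 0.231] pointing down, gripper open.
Joint ranges: [-2.89, 2.89], [-0.75, 2.08], [0.22, 2.7], [-1.18, 4.32], [0.11, 2.71], [-2.7, 2.7]. Speed limits (rad/s): [2.57, 2.57, 3.14, 3.14, 3.14, 3.14].

## Interface

Orientations are given as a unit quaternion [w, x, y, z].
In Python, from rig import get_state, get_image, sign_off, pinch_z gives the robot as it stands.
- The arm moves only by the tool send_rows, never from a script. Its argument "steps" is one flat list of numbers, 5 for each row, row after row: the gripper's target within -1 to 1 (fully open at 1, half-way at 0, shut at -1), then the shift along the tool's x, y, z in cm, then the turn about the tool's z in degrees. In form: [gripper, x, y, z, roll, gripper, x, y, z, roll, ...]. A call has 1 to 12 rows; each row shifts and turns the commanded pose from where the row before left it, along the tool's axes as they then stand; what a row does not reach is not made up. A row lasts 1/10 s, in which the tool goes at most 50 mm and 8.59 degrees, less where a joint would pass 70% of its speed; a pose out of reach is approached as far as the arm can. A call is refused whole if a number of a shift passes 5 or a number of a turn 8.59, either way. A call with a gripper value outside its range is refused whole. The fingers move at their own pace and stop on an object; "newtons" is the grip in N (left out, the last holds). Time passes only in rows, so rows that do not move let the fingers close. It gives the time, the measured TCP pose, the force, the opening and the grip force at its end, in the units of the state.
- get_state(): the state, without advancing time (a new reading comes with each control period).
- get_image(name): name is "scene" or "top" or "wrist"; returns a dict with "color" (400x640x3 uint8, red, green, blue), "mtx" (3x3 intrinsics, pixels), "k1" (the pictures are not rectified: a ray, as slopes to the right and down, at radius r is drawn at 1 + k1 r^2 times it, then the intrinsics apply), "T" (4x4, takes a point from camera to world coordinates); the wrist camera has in their place "mount" (4x4, takes a point from camera to tool coordinates, whose origin is the TCP and whose axes are the flange's). Camera axes: x right, y down, z forward; pixel columns grow to the right and rows downward; lengths in m; the calibration is good to about 2 mm. A picture is of the moment at which its call begins: read the wrist's pose just before it. There is no depth.
- sign_off(): hands the job in; it is judged then, once.
The state is a dict: "clock": time; "qpos": joint angles; "qd": joint speeds; "effort": joint torques, N m; "position": TCP position; "ee_rot": TCP orientation; "contact_force": force on the tool from outside, world axes, zero at the start; "moment": the same for the moment, N m; "width": finger opening in m; "gripper_force": force on a finger pad.
Only numpy, scipy, OpenCV 4.12 (cv2) and the standard library are available. Lean on these libraries where they do the work, as an engineer would, in place of code of your own. Each camera call takes 0.05 s, during which the arm holds its last target. There are 200 camera calls.

## Working session

There is one attempt and no reset: what is moved stays moved. The work goes in short steps, Python scripts to look and compute and a tool call to move; the robot and the scene stay as the last step left them, time stands still between calls to the robot, and variables do not carry over. Pictures are saved under pics/ and viewed, at most 14 in all, crops included, and the job is handed in when it is done.

Besides the shell and the picture viewer there is one more tool, called after "Call:" by a JSON object that holds its "method" and its "body", one argument or row to a line. send_rows: Moves the arm, as the interface text tells. Its arguments: {"type":"object","properties":{"steps":{"type":"array"},"newtons":{"type":"number"}},"required":["steps"]}

```bash
ls; mkdir -p pics
python3 - <<'E'
from rig import *
import cv2,numpy as np
s=get_state();print(s['clock'],s['position'],s['ee_rot'],s['width'],pinch_z if not callable(pinch_z) else pinch_z())
for n in("scene","top"):
    i=get_image(n);cv2.imwrite(f"pics/{n}0.png",i["color"][:,:,::-1]);np.savez(f"{n}0.npz",**i);print(n,i['mtx'],i['k1'],i['T'])
i=get_image("wrist");print(i['mount'],i['mtx'],i['k1'])
E
```

```text
pics
0.0 [ 0.24723334 -0.51855299  0.23043291] [-9.11165539e-04  9.75370683e-01  2.20570156e-01 -8.58989712e-05] 0.08534444242315253 0.0187
scene [[459.03075257   0.         321.41229536]
 [  0.         459.03075257 205.93268857]
 [  0.           0.           1.        ]] 0.003473943387148136 [[ 0.79893255 -0.35627185  0.48453808  0.02921133]
 [-0.60132306 -0.45868574  0.65423082 -0.86044027]
 [-0.01083332 -0.81405022 -0.58069345  0.57462282]
 [ 0.          0.          0.          1.        ]]
top [[450.01102454   0.         315.51027249]
 [  0.         450.01102454 191.8648632 ]
 [  0.           0.           1.        ]] 0.010628481149062358 [[ 0.02048321 -0.99679747  0.07729967  0.41089328]
 [-0.99935555 -0.02269259 -0.02781253 -0.27398317]
 [ 0.02947759 -0.07668016 -0.9966199   0.99489691]
 [ 0.          0.          0.          1.        ]]
[[-4.31565485e-04 -9.54813278e-01 -2.97206020e-01  7.59118297e-02]
 [ 9.99999733e-01 -2.36771555e-04 -6.91415153e-04  2.91900779e-04]
 [ 5.89802437e-04 -2.97206239e-01  9.54813125e-01 -1.43802895e-01]
 [ 0.00000000e+00  0.00000000e+00  0.00000000e+00  1.00000000e+00]] [[312.00180744   0.         322.00968431]
 [  0.         312.00180744 198.35180519]
 [  0.           0.           1.        ]] -0.04005315838487417
```

View pics/top0.png

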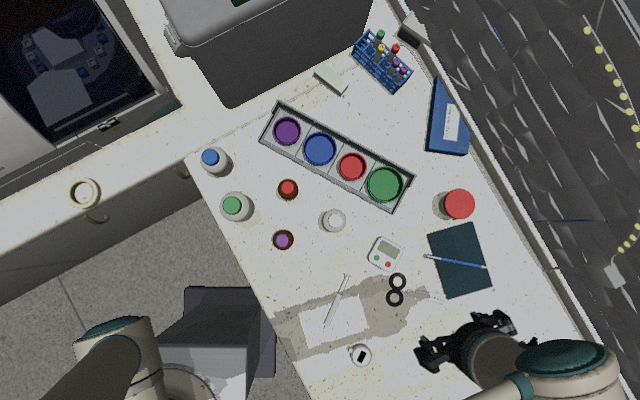

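View pics/scene0.png

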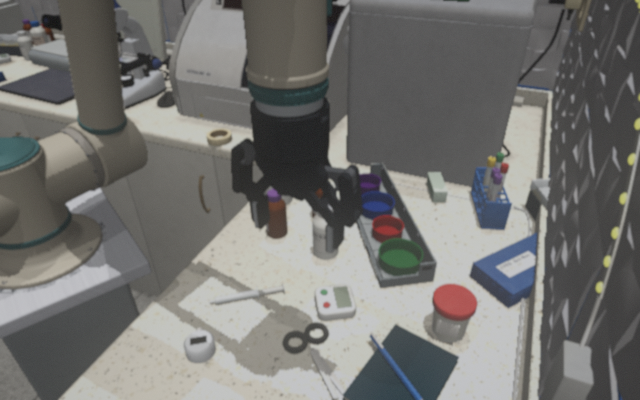

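```bash
cat > h.py <<'E'
import numpy as np,cv2
from scipy.spatial.transform import Rotation as R
from rig import *
def rot(s): q=s['ee_rot'];return R.from_quat([q[1],q[2],q[3],q[0]]).as_matrix()
def wristT(s,i):
    T=np.eye(4);T[:3,:3]=rot(s);T[:3,3]=s['position'];return T@i['mount']
def ray(px,i,T):
    K=i['mtx'];k=float(i['k1']);d=np.array([(px[0]-K[0,2])/K[0,0],(px[1]-K[1,2])/K[1,1]]);u=d.copy()
    for _ in range(8):u=d/(1+k*(u@u))
    return T[:3,3],T[:3,:3]@np.array([u[0],u[1],1])
def onz(px,i,T,z):
    o,d=ray(px,i,T);return o+d*(z-o[2])/d[2]
def proj(P,i,T):
    p=np.linalg.inv(T)@np.append(P,1);u=p[:2]/p[2];u=u*(1+float(i['k1'])*(u@u));return u*i['mtx'][[0,1],[0,1]]+i['mtx'][:2,2]
HUE={'red':[(0,9),(170,180)],'green':[(45,85)],'blue':[(100,122)],'violet':[(123,160)]}
def blobs(c,name,amin=40,S=70,V=30):
    h=cv2.cvtColor(c,cv2.COLOR_RGB2HSV);h=cv2.cvtColor(cv2.medianBlur(c,3),cv2.COLOR_RGB2HSV)
    m=sum(cv2.inRange(h,(a,S,V),(b,255,255)) for a,b in HUE[name])
    n,_,st,ce=cv2.connectedComponentsWithStats(m.astype(np.uint8))
    return [(ce[k].round(1),st[k]) for k in range(1,n) if st[k,4]>amin]
E
python3 - <<'E'
from h import *
i=dict(np.load('top0.npz'));T=i['T'];c=i['color']
for n in HUE:
    for ce,st in blobs(c,n):
        if 180<ce[0]<420 and 100<ce[1]<260: print(n,ce,st,onz(ce,i,T,.034)[:2].round(3),onz(ce,i,T,{'red':.098,'violet':.098,'blue':.125,'green':.135}[n])[:2].round(3))
print('white',onz((333,220),i,T,.1))
cv2.imwrite('pics/crop0.png',cv2.resize(c[120:270,180:380,::-1],None,fx=4,fy=4,interpolation=cv2.INTER_CUBIC))
E
```

```text
red [352.  166.3] [338 153  29  28 635] [ 0.543 -0.378] [ 0.534 -0.371]
red [287.4 188. ] [280 180  18  19 199] [ 0.492 -0.24 ] [ 0.487 -0.243]
green [384.8 184. ] [ 367  165   38   38 1036] [ 0.506 -0.45 ] [ 0.496 -0.431]
green [231.5 204.8] [223 197  19  16 250] [ 0.454 -0.123] [ 0.449 -0.139]
blue [319.3 148.1] [302 131  35  35 915] [ 0.58  -0.307] [ 0.564 -0.304]
blue [209.9 156.8] [202 149  17  17 227] [ 0.555 -0.073] [ 0.542 -0.092]
violet [286.5 130.6] [273 117  28  29 624] [ 0.617 -0.235] [ 0.603 -0.238]
violet [281.9 240. ] [276 234  13  13 142] [ 0.381 -0.232] [ 0.383 -0.234]
white [ 0.42500964 -0.33488161  0.1       ]
```

View pics/crop0.png

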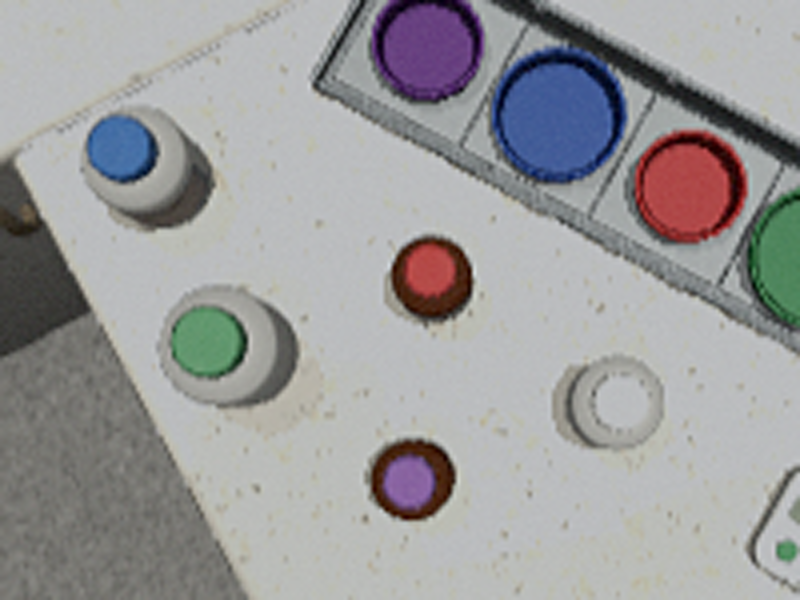

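Call:
{"method": "send_rows", "body": {
  "steps": [1,2,-2.75,-0.5,0,1,2,-2.75,-0.5,0,1,2,-2.75,-0.5,0,1,2,-2.75,-0.5,0,1,2,-2.75,-0.5,0,1,2,-2.75,-0.5,0,1,2,-2.75,-0.5,0,1,2,-2.75,-0.5,0,1,0,0,0,-8,1,0,0,0,-8],
  "newtons": 40
}}

```text
clock: 1.15
position: [0.2972, -0.2504, 0.2715]
ee_rot: [0.0, 0.934, 0.358, 0.0]
contact_force: [0.2, -0.3, 0.1]
width: 0.0856
gripper_force: 0.0
```

Call:
{"method": "send_rows", "body": {
  "steps": [1,0,0,0,-8,1,0,0,0,-8,1,0,0,0,-8,1,0,0,0,-8,1,0,0,0,-8,1,0,0,0,-8,1,0,0,0,-8,1,0,0,0,-8,1,0,0,0,-8,1,0,0,0,-8,1,0,0,0,-8,1,0,0,0,0]
}}

```text
clock: 2.35
position: [0.297, -0.2514, 0.2711]
ee_rot: [-0.0, 0.427, 0.904, 0.0]
contact_force: [-0.2, -0.1, 0.1]
width: 0.0851
gripper_force: 0.0
```

```bash
cat >> h.py <<'E'
def yaw(s): r=rot(s);return np.degrees(np.arctan2(r[1,0],r[0,0]))
def look(name):
    s=get_state();i=get_image('wrist');cv2.imwrite(f'pics/{name}.png',i['color'][:,:,::-1]);T=wristT(s,i)
    i['T']=T;np.savez(name+'.npz',**i);print(s['clock'],s['position'].round(4) if hasattr(s['position'],'round') else s['position'],'yaw',yaw(s).round(1),'cam',T[:3,3].round(3));return s,i,T
E
python3 -c "from h import *
look('w1')"
```

```text
2.35 [ 0.297  -0.2514  0.2711] yaw 129.5 cam [ 0.249 -0.193  0.415]
```

View pics/w1.png

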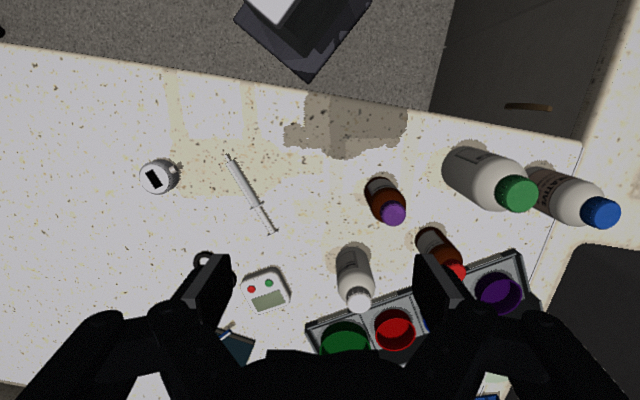

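```bash
python3 -c "
from h import *
c=cv2.imread('pics/w1.png')[130:290,340:620];cv2.imwrite('pics/c1.png',cv2.resize(cv2.convertScaleAbs(c,alpha=1.2),(784,448),interpolation=cv2.INTER_CUBIC))
i=dict(np.load('w1.npz'));T=i['T']
for n,z in dict(red=.098,violet=.098,blue=.125,green=.135).items():
  for ce,st in blobs(i['color'],n): print(n,ce,st[4],onz(ce,i,T,z)[:2].round(3),onz(ce,i,T,.034)[:2].round(3))
"
```

```text
red [385.3 201.6] 329 [ 0.366 -0.229] [ 0.39  -0.236]
red [452.5 262.4] 499 [ 0.476 -0.233] [ 0.522 -0.241]
red [251.  288.9] 49 [ 0.318 -0.408] [ 0.332 -0.452]
red [394.8 331.4] 1305 [ 0.491 -0.345] [ 0.54  -0.376]
violet [393.  213.6] 468 [ 0.382 -0.234] [ 0.409 -0.242]
violet [499.8 293. ] 677 [ 0.551 -0.225] [ 0.612 -0.232]
blue [600.4 212.5] 1000 [ 0.536 -0.093] [ 0.626 -0.062]
blue [223.7 333.1] 43 [ 0.322 -0.458] [ 0.345 -0.541]
blue [239.7 348.8] 135 [ 0.348 -0.465] [ 0.38 -0.55]
blue [486.6 397.1] 101 [ 0.632 -0.333] [ 0.753 -0.377]
green [517.9 193.5] 1165 [ 0.445 -0.138] [ 0.516 -0.118]
green [268.3 282.7] 41 [ 0.319 -0.366] [ 0.345 -0.428]
green [343.4 342. ] 826 [ 0.428 -0.374] [ 0.493 -0.439]
```

View pics/c1.png

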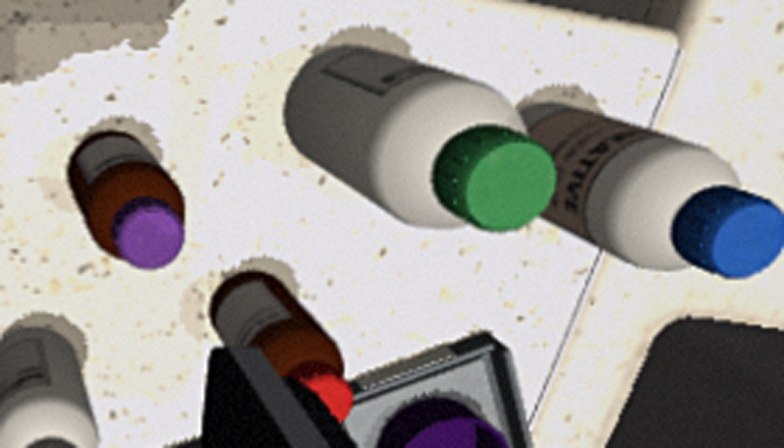

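Call:
{"method": "send_rows", "body": {
  "steps": [1,0.7,0.1,2.8,0,1,0.7,0.1,2.8,0,1,0.7,0.1,2.8,0,1,0.7,0.1,2.8,0,1,0.7,0.1,2.8,0,1,0,0,0,0]
}}

```text
clock: 3.0
position: [0.2761, -0.2181, 0.1285]
ee_rot: [-0.004, 0.428, 0.904, 0.002]
contact_force: [-0.8, 1.0, 0.8]
width: 0.0852
gripper_force: 0.0
```

```bash
python3 -c "
from h import *
s,i,T=look('w2')
c=cv2.imread('pics/w2.png')[0:260,300:640];cv2.imwrite('pics/c2.png',cv2.resize(cv2.convertScaleAbs(c,alpha=1.2),(782,598),interpolation=cv2.INTER_CUBIC))
"
```

```text
3.0 [ 0.2761 -0.2181  0.1285] yaw 129.4 cam [ 0.229 -0.161  0.273]
```

View pics/c2.png

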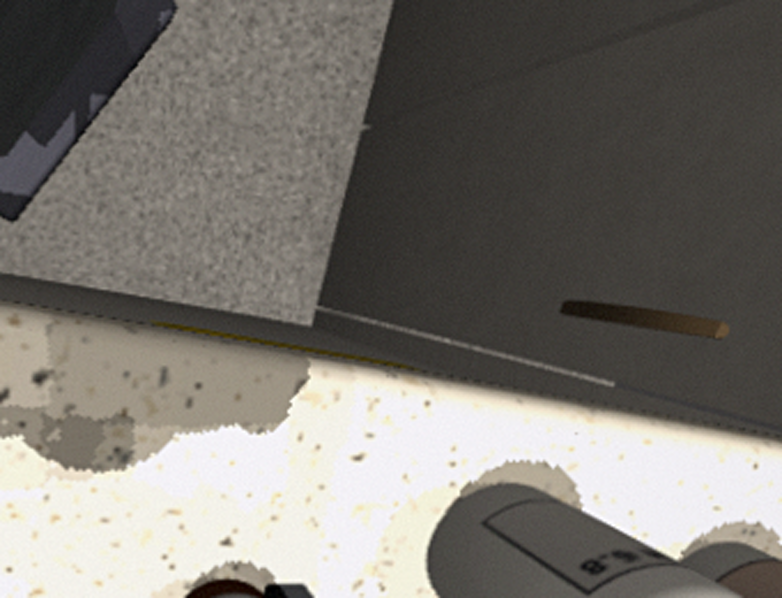

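Call:
{"method": "send_rows", "body": {
  "steps": [1,0,0,0,8,1,0,0,0,8,1,0,0,0,8,1,0,0,0,8,1,0,-2,0,0,1,0,-1,0,0,1,0,0,0,0]
}}

```text
clock: 3.75
position: [0.2489, -0.2262, 0.1324]
ee_rot: [0.001, 0.66, 0.751, -0.0]
contact_force: [0.9, 0.0, -0.8]
width: 0.0853
gripper_force: 0.0
```

```bash
python3 -c "
from h import *
s,i,T=look('w3')
c=cv2.imread('pics/w3.png')[100:330,340:640];cv2.imwrite('pics/c3.png',cv2.resize(cv2.convertScaleAbs(c,alpha=1.2),(780,598),interpolation=cv2.INTER_CUBIC))
"
```

```text
3.75 [ 0.2489 -0.2262  0.1324] yaw 97.3 cam [ 0.239 -0.151  0.276]
```

View pics/c3.png

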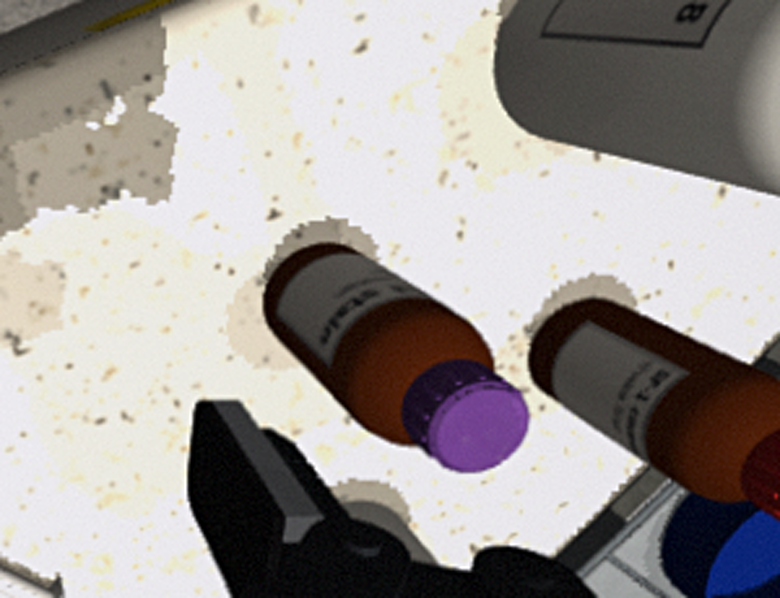

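Call:
{"method": "send_rows", "body": {
  "steps": [1,3.8,1,0,0,1,3.8,1,0,0,1,3.8,1,0,0,1,3.8,1,0,0,1,0,0,0,8,1,0,0,0,8,1,0,0,0,8,1,0,0,0,8,1,0,0,0,8,1,0,0,0,8,1,0,0,0,8,1,0,0,0,0]
}}

```text
clock: 5.0
position: [0.2699, -0.0696, 0.1318]
ee_rot: [0.0, 0.935, 0.354, 0.001]
contact_force: [-0.7, 0.2, 0.4]
width: 0.0855
gripper_force: 0.0
```

```bash
python3 -c "
from h import *
s,i,T=look('w4')
c=cv2.imread('pics/w4.png')[40:330,250:640];cv2.imwrite('pics/c4.png',cv2.resize(cv2.convertScaleAbs(c,alpha=1.3),(780,580),interpolation=cv2.INTER_CUBIC))
"
```

```text
5.0 [ 0.2699 -0.0696  0.1318] yaw 41.5 cam [ 0.327 -0.02   0.276]
```

View pics/c4.png

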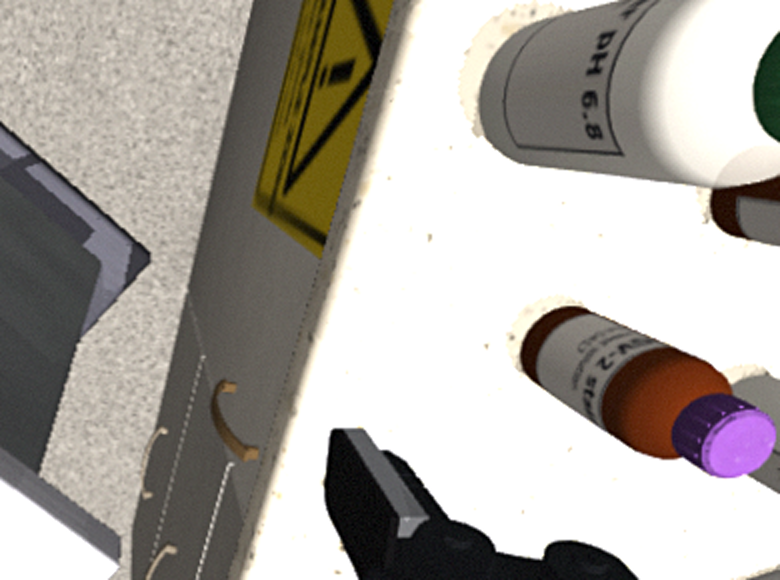

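```bash
cat >> h.py <<'E'
B={'violet':(.383,-.234,.021,.06),'red':(.483,-.241,.021,.06),'green':(.447,-.139,.030,.08),'blue':(.539,-.093,.027,.075)}
def unwrap(v,b):
    """cylinder unrolled: columns azimuth 0..360 (2 px/deg), rows z top..0"""
    i=dict(np.load(v+'.npz'));T=i['T'];x,y,r,h=B[b];A=np.radians(np.arange(0,360,.5));Z=np.linspace(h,0,70)
    a,z=np.meshgrid(A,Z);P=np.stack([x+r*np.cos(a),y+r*np.sin(a),z],-1)
    pc=(P-T[:3,3])@T[:3,:3];u=pc[...,:2]/pc[...,2:];u=u*(1+float(i['k1'])*(u**2).sum(-1,keepdims=True))
    m=(u*i['mtx'][[0,1],[0,1]]+i['mtx'][:2,2]).astype(np.float32)
    o=cv2.remap(i['color'][:,:,::-1].copy(),m[...,0],m[...,1],cv2.INTER_LINEAR)
    vis=((T[:3,3]-P)*np.stack([np.cos(a),np.sin(a),0*a],-1)).sum(-1)>0;o[~vis]=0
    for d in range(0,360,30):
        cv2.line(o,(2*d,0),(2*d,4 if d%90 else 12),(0,0,255),1)
    cv2.putText(o,v+b,(2,66),0,.4,(0,255,255));return o
E
python3 -c "
from h import *
cv2.imwrite('pics/u1.png',np.vstack([unwrap(v,b) for v,b in [('w3','violet'),('w4','violet'),('w3','red'),('w1','red'),('w3','green'),('w4','green'),('w1','green'),('w1','blue')]]))"
```

```text
(no output)
```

View pics/u1.png

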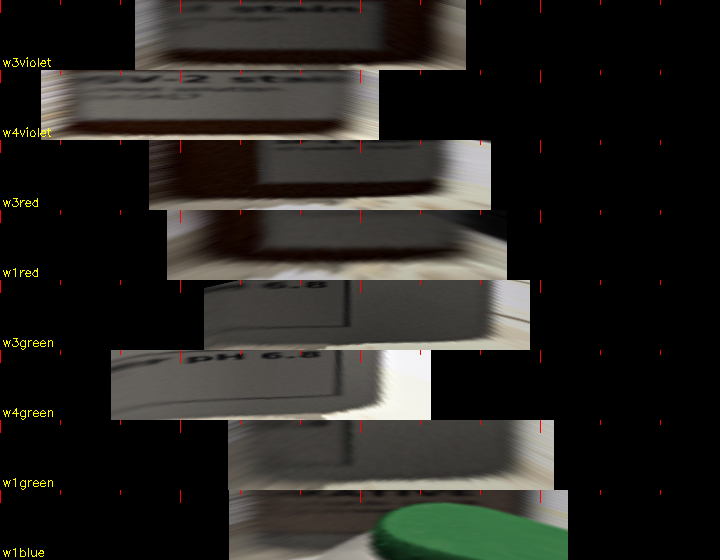

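Call:
{"method": "send_rows", "body": {
  "steps": [1,0,0,-3,0,1,0,0,-1,0,1,1.65,3.8,0,0,1,1.65,3.8,0,0,1,1.65,3.8,0,0,1,1.65,3.8,0,0,1,1.65,3.8,0,0,1,1.65,3.8,0,0,1,1.65,3.8,0,0,1,1.65,3.8,0,0]
}}

```text
clock: 6.05
position: [0.5711, -0.2103, 0.1711]
ee_rot: [-0.0, 0.935, 0.356, 0.0]
contact_force: [-0.7, 0.9, 0.3]
width: 0.0855
gripper_force: 0.0
```

Call:
{"method": "send_rows", "body": {
  "steps": [1,0,0,0,-8,1,0,0,0,-8,1,0,0,0,-8,1,0,0,0,-8,1,0,0,0,-8,1,0,0,0,-8,1,0,0,0,-8,1,0,0,0,0]
}}

```text
clock: 6.85
position: [0.5696, -0.2097, 0.1712]
ee_rot: [0.0, 0.659, 0.752, 0.0]
contact_force: [0.4, -0.4, -0.1]
width: 0.0854
gripper_force: 0.0
```

```bash
python3 -c "
from h import *
s,i,T=look('w5')
for n,z in dict(red=.098,violet=.098,blue=.125,green=.135).items():
  for ce,st in blobs(i['color'],n,150): print(n,ce,st[4],onz(ce,i,T,z)[:2].round(3),onz(ce,i,T,.034)[:2].round(3))
u=np.vstack([unwrap('w5',b) for b in B]);a=i['color'][:,:,::-1];a=np.hstack([a[:,:],np.zeros((400,80,3),np.uint8)])
cv2.imwrite('pics/c5.png',np.vstack([a[:320],u]))
"
```

```text
6.85 [ 0.5696 -0.2097  0.1712] yaw 97.6 cam [ 0.56  -0.135  0.315]
red [143.2 181.6] 200 [ 0.438 -0.206] [ 0.402 -0.227]
red [104.3 192.4] 911 [ 0.408 -0.218] [ 0.364 -0.243]
red [219.2 224.4] 1858 [ 0.495 -0.232] [ 0.475 -0.261]
red [279.2 325.3] 2469 [ 0.548 -0.317] [ 0.544 -0.371]
violet [368.1 217.2] 2883 [ 0.604 -0.212] [ 0.618 -0.234]
violet [ 79.3 205.4] 1223 [ 0.388 -0.231] [ 0.338 -0.26 ]
blue [304.1  22.5] 2460 [ 0.544 -0.094] [ 0.537 -0.075]
blue [320.9 275.1] 3972 [ 0.574 -0.248] [ 0.581 -0.303]
blue [495.7 387.4] 545 [ 0.729 -0.334] [ 0.81 -0.43]
green [131.3  81. ] 3770 [ 0.454 -0.137] [ 0.394 -0.138]
green [244.4 357.4] 317 [ 0.527 -0.318] [ 0.509 -0.421]
```

View pics/c5.png

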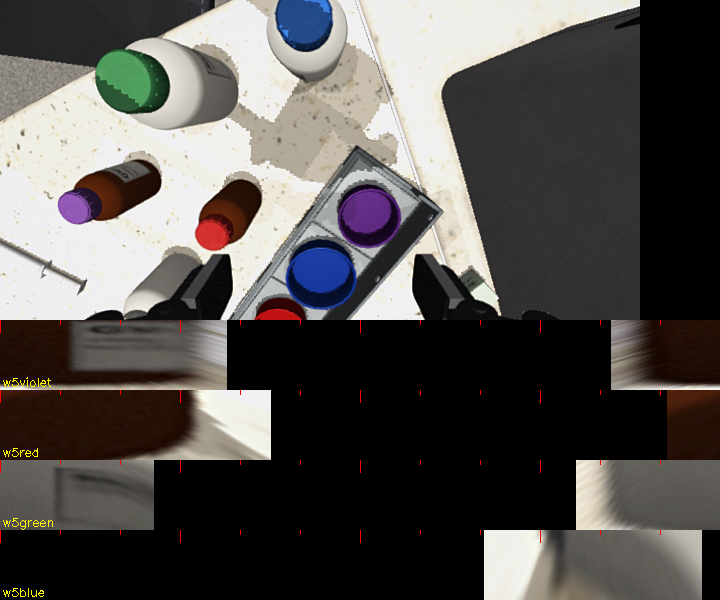

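Call:
{"method": "send_rows", "body": {
  "steps": [1,0,-4.7,0,0,1,0,-4.7,0,0,1,0,-4.7,0,0,1,0,-4.7,0,0,1,0,0,0,0,1,0,0,3.5,0,1,0,0,3.5,0,1,0,0,3.0,0,1,0,0,2.0,0,1,0,0,1.5,0,1,0,0,0.4,0,1,0,0,0,0],
  "newtons": 40
}}

```text
clock: 8.1
position: [0.3833, -0.2343, 0.032]
ee_rot: [-0.0, 0.66, 0.752, 0.0]
contact_force: [0.2, 0.2, 0.8]
width: 0.0852
gripper_force: 0.0
```

Call:
{"method": "send_rows", "body": {
  "steps": [-1,0,0,0,0,-1,0,0,0,0,-1,0,0,0,0,-1,0,0,0,0,-1,0,0,0,0,-1,0,0,0,0,-1,0,0,0,0,-1,0,0,0,0]
}}

```text
clock: 8.9
position: [0.3833, -0.2346, 0.0332]
ee_rot: [0.001, 0.66, 0.752, 0.0]
contact_force: [0.4, 0.7, 6.3]
width: 0.0406
gripper_force: 40.4
```

Call:
{"method": "send_rows", "body": {
  "steps": [-1,0,0,-2,0,-1,0,0,-3.5,0,-1,0,0,-4,0,-1,0,0,-3.5,0,-1,0,0,-2,0,-1,-0.5,3.8,0,0,-1,-0.5,3.8,0,0,-1,-0.5,3.9,0,0,-1,-0.5,3.9,0,0,-1,-0.5,3.9,0,0,-1,-0.6,3.9,0,0]
}}

```text
clock: 10.0
position: [0.618, -0.2343, 0.1819]
ee_rot: [-0.0, 0.659, 0.752, -0.0]
contact_force: [0.5, -0.5, -1.2]
width: 0.0406
gripper_force: 41.0
```

Call:
{"method": "send_rows", "body": {
  "steps": [-1,0,0,0,-7.8,-1,0,0,0,-7.8,-1,0,0,0,-7.8,-1,0,0,0,-7.8,-1,0,0,0,-7.8,-1,0,0,0,0]
}}

```text
clock: 10.6
position: [0.6165, -0.2346, 0.1818]
ee_rot: [-0.0, 0.371, 0.929, 0.0]
contact_force: [-0.3, -0.2, -1.5]
width: 0.0408
gripper_force: 41.2
```

```bash
python3 -c "
from h import *
s,i,T=look('w6')
for n in HUE:
  for ce,st in blobs(i['color'],n,300): print(n,ce,st[4],'rim',onz(ce,i,T,.034)[:2].round(3))
t=get_image('top')
for n in ['violet']:
  for ce,st in blobs(t['color'],n,40): print(n,ce,st[4],'z.27',onz(ce,t,t['T'],s['position'][2]-.033+.098)[:2].round(3))
cv2.imwrite('pics/c6.png',np.hstack([i['color'][:,:,::-1][:,100:540],t['color'][80:280,200:400,::-1].repeat(2,0)[:400]]))
"
```

```text
10.6 [ 0.6165 -0.2346  0.1818] yaw 136.5 cam [ 0.562 -0.183  0.326]
red [200.6  85.8] 2291 rim [ 0.477 -0.251]
red [173.  225.3] 3097 rim [ 0.544 -0.374]
red [322.1 283.6] 3155 rim [ 0.697 -0.311]
green [103.7 247.2] 3469 rim [ 0.508 -0.449]
blue [245.3 205.5] 4336 rim [ 0.58  -0.305]
blue [101.2 348. ] 319 rim [ 0.581 -0.565]
blue [191.4 392.4] 349 rim [ 0.699 -0.538]
violet [323.  179.9] 2465 rim [ 0.614 -0.231]
violet [322.1 325.5] 4060 rim [ 0.736 -0.348]
violet [395.9  62. ] 68 z.27 [ 0.695 -0.428]
violet [403.1  69.3] 65 z.27 [ 0.683 -0.44 ]
violet [286. 135.] 375 z.27 [ 0.564 -0.243]
```

View pics/c6.png

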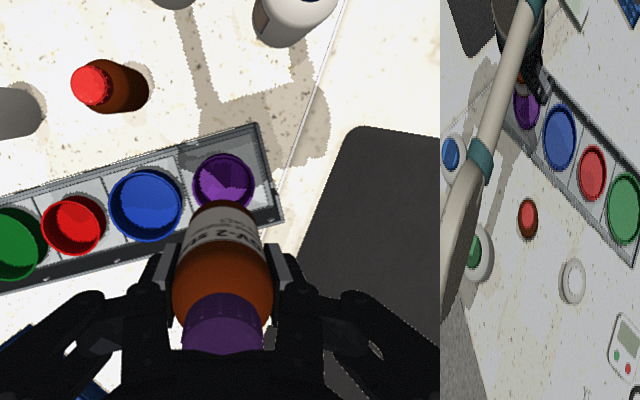

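Call:
{"method": "send_rows", "body": {
  "steps": [-1,0,0,3,0,-1,0,0,4,0,-1,0,0,3,0,-1,0,0,1.5,0,-1,0,0,0.8,0,-1,0,0,0.8,0,-1,0,0,0.4,0,-1,0,0,0.2,0,-1,0,0,0,0]
}}

```text
clock: 11.6
position: [0.6172, -0.2349, 0.0458]
ee_rot: [0.001, 0.371, 0.929, -0.0]
contact_force: [-0.4, 0.4, -0.9]
width: 0.0408
gripper_force: 41.2
```

Call:
{"method": "send_rows", "body": {
  "steps": [-1,0,0,0.1,0,-1,0,0,0.1,0,-1,0,0,0.1,0,-1,0,0,0,0]
}}

```text
clock: 12.0
position: [0.6173, -0.235, 0.0443]
ee_rot: [0.001, 0.371, 0.929, -0.0]
contact_force: [-2.8, 0.5, 6.6]
width: 0.0408
gripper_force: 42.0
```

Call:
{"method": "send_rows", "body": {
  "steps": [0,0,0,0,0,0.3,0,0,0,0,0.45,0,0,0,0,0.45,0,0,0,0,0.45,0,0,-1,0,0.45,0,0,-2,0,0.45,0,0,-3,0,0.45,0,0,-4,0,0.6,0,0,-4,0,1,0,0,0,0]
}}

```text
clock: 13.0
position: [0.6204, -0.2365, 0.1901]
ee_rot: [0.007, 0.371, 0.929, -0.001]
contact_force: [0.6, -0.3, 0.1]
width: 0.0808
gripper_force: 0.0
```

```bash
python3 -c "
from h import *
s,i,T=look('w7')
for n,z in dict(red=.098,violet=.109).items():
  for ce,st in blobs(i['color'],n,150): print(n,ce,st[4],onz(ce,i,T,z)[:2].round(3))
B['violet']=(.617,-.235,.021,.075)
cv2.imwrite('pics/c7.png',np.hstack([np.vstack([i['color'][:,:,::-1],np.zeros((10,640,3),np.uint8)])]))
"
```

```text
13.0 [ 0.6204 -0.2365  0.1901] yaw 136.5 cam [ 0.564 -0.184  0.333]
red [200.6  78.2] 2163 [ 0.495 -0.236]
red [320.2 179.3] 741 [ 0.608 -0.226]
red [173.6 216.6] 2986 [ 0.548 -0.334]
red [  5.6 312.8] 449 [ 0.495 -0.532]
violet [322.5 164.2] 751 [ 0.598 -0.215]
violet [320.2 197.5] 1016 [ 0.616 -0.234]
```

View pics/c7.png

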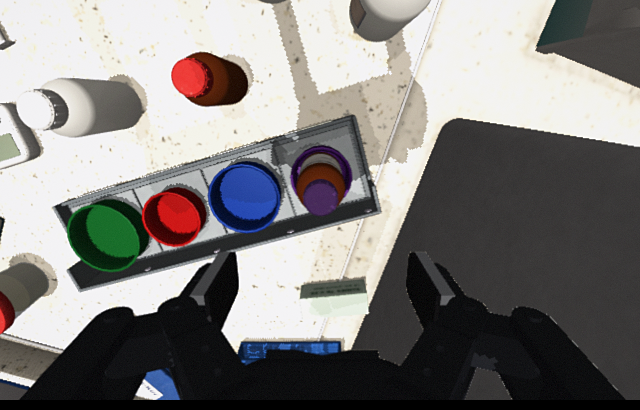

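Call:
{"method": "send_rows", "body": {
  "steps": [1,2.25,-2.35,0,0,1,2.25,-2.35,0,0,1,2.25,-2.35,0,0,1,2.25,-2.35,0,0,1,0,0,3,0,1,0,0,3,0,1,0,0,0,0,1,0,0,0,0]
}}

```text
clock: 13.85
position: [0.4864, -0.2407, 0.1218]
ee_rot: [-0.001, 0.371, 0.929, 0.0]
contact_force: [-0.3, -0.6, 0.8]
width: 0.0857
gripper_force: 0.0
```

```bash
python3 -c "
from h import *
s,i,T=look('w8')
t=get_image('top')
for n,z in dict(red=.098,violet=.098).items():
  for ce,st in blobs(i['color'],n,150): print(n,ce,st,onz(ce,i,T,z)[:2].round(3))
print(proj((.487,-.241,.098),i,T),proj((.487,-.241,.083),i,T))
"
```

```text
13.85 [ 0.4864 -0.2407  0.1218] yaw 136.5 cam [ 0.432 -0.189  0.266]
red [323.4 227.8] [ 294  192   60   69 2664] [ 0.483 -0.236]
red [255.8 332.9] [ 222  303   68   65 2913] [ 0.506 -0.32 ]
violet [403.5 307. ] [395 281  22  51 270] [ 0.557 -0.237]
[322.56360235 238.00684252] [322.52453029 228.13382145]
```

Call:
{"method": "send_rows", "body": {
  "steps": [1,0,0,3,0,1,0,0,3,0,1,0,0,2,0,1,0,0,0.9,0,1,0,0,0,0,-1,0,0,0,0,-1,0,0,0,0,-1,0,0,0,0,-1,0,0,0,0,-1,0,0,0,0,-1,0,0,0,0,-1,0,0,0,0]
}}

```text
clock: 15.15
position: [0.4877, -0.2413, 0.0346]
ee_rot: [0.001, 0.371, 0.929, -0.0]
contact_force: [0.1, 0.5, 6.9]
width: 0.0404
gripper_force: 40.1
```

Call:
{"method": "send_rows", "body": {
  "steps": [-1,0,0,0,0,-1,0,0,-2,0,-1,0,0,-3.5,0,-1,0,0,-4,0,-1,0,0,-3.5,0,-1,0,0,-2,0,-1,0,0,0,0]
}}

```text
clock: 15.85
position: [0.4885, -0.2421, 0.1866]
ee_rot: [0.004, 0.371, 0.929, -0.001]
contact_force: [0.1, -0.6, -1.1]
width: 0.0404
gripper_force: 40.8
```

Call:
{"method": "send_rows", "body": {
  "steps": [-1,-2.66,-1.2,0,0,-1,-2.66,-1.2,0,0,-1,-2.66,-1.2,0,0,-1,-2.66,-1.2,0,0,-1,-2.66,-1.2,0,0,-1,0,0,0,7.7,-1,0,0,0,7.7,-1,0,0,0,7.7,-1,0,0,0,7.7,-1,0,0,0,7.7,-1,0,0,0,7.7,-1,0,0,0,7.8]
}}

```text
clock: 17.05
position: [0.5411, -0.3753, 0.1808]
ee_rot: [-0.002, 0.754, 0.657, -0.0]
contact_force: [0.4, 0.7, -0.3]
width: 0.0405
gripper_force: 40.8
```

Call:
{"method": "send_rows", "body": {
  "steps": [-1,0,0,0,0,-1,0,0,0,0]
}}

```text
clock: 17.25
position: [0.5414, -0.3756, 0.1817]
ee_rot: [-0.001, 0.751, 0.66, -0.0]
contact_force: [-0.9, 0.4, -0.6]
width: 0.0403
gripper_force: 40.7
```

```bash
cat >> h.py <<'E'
C={'violet':(.617,-.2345),'blue':(.580,-.306),'red':(.5435,-.378),'green':(.507,-.4495)}
def togo(xy):
    s=get_state();r=rot(s);d=np.array([xy[0]-s['position'][0],xy[1]-s['position'][1],0]);print('pos',np.round(s['position'],4),'yaw',yaw(s).round(1),'tool shift cm',(r.T@d*100).round(2),'F',np.round(s['contact_force'],1),'w',round(s['width'],4))
E
python3 -c "
from h import *
togo(C['red'])"
```

```text
pos [ 0.5414 -0.3756  0.1817] yaw 82.6 tool shift cm [-0.21  0.24 -0.  ] F [-0.9  0.4 -0.6] w 0.0403
```

Bottle's bottom was at TCP 0.0346; on the floor that is 0.0456.

Call:
{"method": "send_rows", "body": {
  "steps": [-1,-0.2,0.25,2,0,-1,0,0,4,0,-1,0,0,3,0,-1,0,0,2,0,-1,0,0,1,0,-1,0,0,0.8,0,-1,0,0,0.5,0,-1,0,0,0.2,0,-1,0,0,0,0]
}}

```text
clock: 18.15
position: [0.5446, -0.3787, 0.0489]
ee_rot: [0.001, 0.752, 0.659, 0.0]
contact_force: [-0.1, -0.2, 0.3]
width: 0.0407
gripper_force: 40.7
```

Call:
{"method": "send_rows", "body": {
  "steps": [-1,0,0,0.1,0,-1,0,0,0.1,0,-1,0,0,0.1,0,-1,0,0,0.1,0,-1,0,0,0,0]
}}

```text
clock: 18.65
position: [0.5444, -0.3785, 0.0456]
ee_rot: [0.001, 0.752, 0.659, 0.0]
contact_force: [-1.3, 0.8, 4.4]
width: 0.0403
gripper_force: 41.2
```

Call:
{"method": "send_rows", "body": {
  "steps": [0,0,0,0,0,0.3,0,0,0,0,0.45,0,0,0,0,0.45,0,0,0,0,0.45,0,0,-1,0,0.45,0,0,-2,0,0.45,0,0,-3,0,0.45,0,0,-4,0,0.6,0,0,-4,0,1,0,0,-1,0]
}}

```text
clock: 19.65
position: [0.5463, -0.3801, 0.2008]
ee_rot: [0.005, 0.752, 0.659, 0.001]
contact_force: [0.3, -0.8, 0.3]
width: 0.0805
gripper_force: 0.0
```

Call:
{"method": "send_rows", "body": {
  "steps": [1,3.2,-1.8,0,0,1,3.2,-1.8,0,0,1,3.2,-1.8,0,0,1,3.2,-1.8,0,0,1,3.2,-1.8,0,0,1,3.2,-1.8,0,0,1,3.3,-1.8,0,0,1,0,0,0,0,1,0,0,0,0]
}}

```text
clock: 20.55
position: [0.4485, -0.1383, 0.1946]
ee_rot: [0.001, 0.751, 0.66, 0.0]
contact_force: [0.7, -0.0, -0.3]
width: 0.0853
gripper_force: 0.0
```

```bash
python3 -c "
from h import *
togo((.448,-.138))
s,i,T=look('w9')
for n,z in dict(green=.135,blue=.125).items():
  for ce,st in blobs(i['color'],n,150): print(n,ce,st,onz(ce,i,T,z)[:2].round(3))
t=get_image('top')
for n,z in dict(red=.109,violet=.109,blue=.125).items():
  for ce,st in blobs(t['color'],n,60): print('top',n,ce,st[4],onz(ce,t,t['T'],z)[:2].round(3))
"
```

```text
pos [ 0.4485 -0.1383  0.1946] yaw 82.6 tool shift cm [ 0.02 -0.06 -0.  ] F [ 0.7 -0.  -0.3] w 0.0853
20.55 [ 0.4485 -0.1383  0.1946] yaw 82.6 cam [ 0.458 -0.063  0.338]
green [322.9 210.1] [ 299  185   49   51 1947] [ 0.45  -0.135]
blue [448.4 126.3] [ 422  103   53   48 1992] [ 0.541 -0.09 ]
blue [471.9 286.6] [455 271  32  32 281] [ 0.559 -0.218]
blue [611.9 346. ] [ 578  314   62   75 1882] [ 0.688 -0.299]
top red [395.1  48.3] 62 [ 0.776 -0.455]
top red [281.3 128.6] 63 [ 0.604 -0.228]
top red [352.6 165.7] 488 [ 0.533 -0.371]
top red [458.5 203.8] 773 [ 0.462 -0.583]
top violet [395.8  62. ] 69 [ 0.747 -0.456]
top violet [403.   69.3] 64 [ 0.733 -0.471]
top violet [287.1 129.3] 338 [ 0.603 -0.24 ]
top blue [95.  51.7] 1242 [0.743 0.138]
top blue [32.4 32.2] 65 [0.777 0.259]
top blue [376.9  62.4] 1318 [ 0.739 -0.415]
top blue [37.2 60. ] 421 [0.722 0.247]
top blue [444.2 125. ] 1746 [ 0.617 -0.55 ]
top blue [319.3 148.1] 913 [ 0.564 -0.304]
top blue [208.9 155.2] 159 [ 0.545 -0.09 ]
top blue [458.6 260.8] 322 [ 0.351 -0.578]
```

Call:
{"method": "send_rows", "body": {
  "steps": [1,0,0,3,0,1,0,0,4,0,1,0,0,3,0,1,0,0,1.5,0,1,0,0,0.7,0,1,0,0,0.4,0,1,0,0,0.2,0,1,0,0,0,0]
}}

```text
clock: 21.45
position: [0.4493, -0.1393, 0.0668]
ee_rot: [0.001, 0.752, 0.659, 0.0]
contact_force: [-0.3, 0.2, -0.2]
width: 0.0854
gripper_force: 0.0
```

Call:
{"method": "send_rows", "body": {
  "steps": [1,0,0,0.15,0,1,0,0,0.1,0,1,0,0,0,0,-1,0,0,0,0,-1,0,0,0,0,-1,0,0,0,0,-1,0,0,0,0,-1,0,0,0,0,-1,0,0,0,0],
  "newtons": 50
}}

```text
clock: 22.35
position: [0.4489, -0.1389, 0.0644]
ee_rot: [0.0, 0.752, 0.659, 0.0]
contact_force: [0.0, 0.6, 4.9]
width: 0.0577
gripper_force: 53.3
```

Call:
{"method": "send_rows", "body": {
  "steps": [-1,0,0,-1,0,-1,0,0,-2,0,-1,0,0,-4,0,-1,0,0,-4,0,-1,0,0,-3,0,-1,0,0,-1,0,-1,0,0,0,0]
}}

```text
clock: 23.05
position: [0.4491, -0.139, 0.2148]
ee_rot: [0.001, 0.752, 0.659, 0.0]
contact_force: [0.2, -0.5, -3.3]
width: 0.0575
gripper_force: 54.8
```

```bash
python3 -c "
from h import *
togo(C['green'])
s,i,T=look('w10')
for n,z in dict(green=.135,blue=.125).items():
  for ce,st in blobs(i['color'],n,150): print(n,ce,st,onz(ce,i,T,z)[:2].round(3))
c=i['color'][:,:,::-1];B['blue']=(.541,-.092,.027,.075);u=np.vstack([unwrap('w10','blue'),unwrap('w9','blue'),unwrap('w3','blue')])
cv2.imwrite('pics/c10.png',np.vstack([np.hstack([c[:360],np.zeros((360,80,3),np.uint8)]),u]))
"
```

```text
pos [ 0.4491 -0.139   0.2148] yaw 82.5 tool shift cm [-30.03   9.79   0.05] F [ 0.2 -0.5 -3.3] w 0.0575
23.05 [ 0.4491 -0.139   0.2148] yaw 82.5 cam [ 0.459 -0.064  0.359]
green [321.9 320.5] [ 266  281  112   74 6273] [ 0.436 -0.242]
blue [436.9 123.3] [ 413  102   48   44 1654] [ 0.541 -0.09 ]
blue [450.5 281. ] [ 421  262   57   41 1475] [ 0.55  -0.225]
blue [594.1 341.7] [ 549  304   91   81 2830] [ 0.691 -0.314]
```

View pics/c10.png

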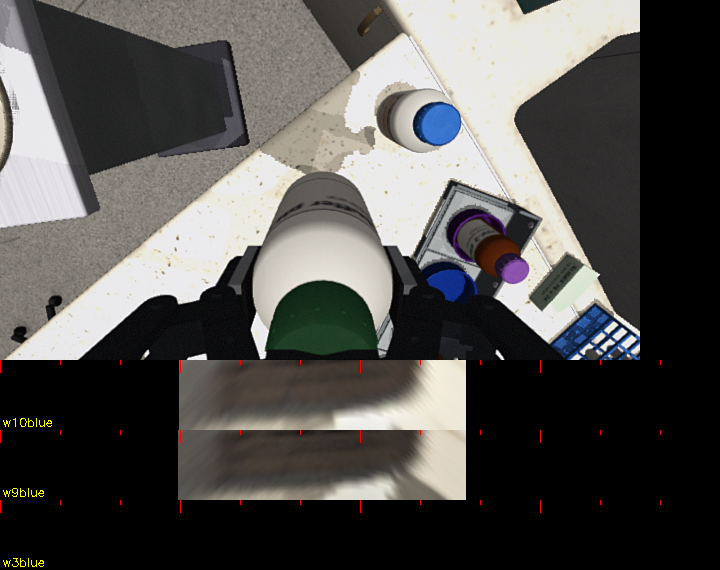

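Call:
{"method": "send_rows", "body": {
  "steps": [-1,-3.75,1.22,0,0,-1,-3.75,1.22,0,0,-1,-3.75,1.22,0,0,-1,-3.75,1.22,0,0,-1,-3.75,1.22,0,0,-1,-3.75,1.22,0,0,-1,-3.75,1.22,0,0,-1,-3.75,1.22,0,0,-1,0,0,0,0]
}}

```text
clock: 24.0
position: [0.5056, -0.454, 0.209]
ee_rot: [-0.001, 0.753, 0.658, -0.001]
contact_force: [-0.1, 0.3, -3.3]
width: 0.0578
gripper_force: 54.8
```

Call:
{"method": "send_rows", "body": {
  "steps": [-1,0,0,0,-7.4,-1,0,0,0,-7.4,-1,0,0,0,-7.4,-1,0,0,0,-7.4,-1,0,0,0,-7.4,-1,0,0,0,-7.5,-1,0,0,0,-7.5,-1,0,0,0,0,-1,0,0,0,0]
}}

```text
clock: 24.9
position: [0.5056, -0.448, 0.2117]
ee_rot: [-0.002, 0.388, 0.922, 0.001]
contact_force: [-0.6, -0.3, -2.2]
width: 0.0575
gripper_force: 54.8
```

```bash
python3 -c "
from h import *
togo(C['green'])"
```

```text
pos [ 0.5056 -0.448   0.2117] yaw 134.3 tool shift cm [-0.2  -0.01 -0.  ] F [-0.6 -0.3 -2.2] w 0.0575
```

Call:
{"method": "send_rows", "body": {
  "steps": [-1,-0.15,0,2,0,-1,0,0,4,0,-1,0,0,3,0,-1,0,0,2,0,-1,0,0,1,0,-1,0,0,0.8,0,-1,0,0,0.3,0,-1,0,0,0.2,0,-1,0,0,0,0]
}}

```text
clock: 25.8
position: [0.5077, -0.4505, 0.0817]
ee_rot: [0.001, 0.387, 0.922, -0.0]
contact_force: [-0.3, 0.3, -2.5]
width: 0.0582
gripper_force: 54.8
```

Call:
{"method": "send_rows", "body": {
  "steps": [-1,0,0,0.2,0,-1,0,0,0.2,0,-1,0,0,0.1,0,-1,0,0,0.1,0,-1,0,0,0.05,0,-1,0,0,0,0]
}}

```text
clock: 26.4
position: [0.5075, -0.4502, 0.0754]
ee_rot: [0.001, 0.387, 0.922, -0.0]
contact_force: [-0.4, 1.3, 4.9]
width: 0.0573
gripper_force: 55.5
```

Call:
{"method": "send_rows", "body": {
  "steps": [0.5,0,0,0,0,0.65,0,0,0,0,0.8,0,0,0,0,0.8,0,0,0,0,0.8,0,0,-1,0,0.8,0,0,-2,0,0.8,0,0,-4,0,0.8,0,0,-4,0,1,0,0,-2,0,1,0,0,0,0]
}}

```text
clock: 27.4
position: [0.5089, -0.4518, 0.2096]
ee_rot: [0.004, 0.387, 0.922, -0.002]
contact_force: [-0.5, -0.9, -0.2]
width: 0.0855
gripper_force: 0.0
```

Call:
{"method": "send_rows", "body": {
  "steps": [1,2.34,2.73,0,0,1,2.34,2.73,0,0,1,2.34,2.73,0,0,1,2.34,2.73,0,0,1,2.34,2.73,0,0,1,2.34,2.73,0,0,1,2.34,2.73,0,0,1,2.34,2.73,0,0,1,2.34,2.73,0,0,1,2.34,2.73,0,0,1,0,0,0,0,1,0,0,0,0]
}}

```text
clock: 28.6
position: [0.5376, -0.0912, 0.2036]
ee_rot: [-0.001, 0.386, 0.923, -0.0]
contact_force: [-0.1, 0.2, 0.2]
width: 0.0853
gripper_force: 0.0
```

```bash
python3 -c "
from h import *
togo((.541,-.092))
s,i,T=look('w11')
for n,z in dict(blue=.125).items():
  for ce,st in blobs(i['color'],n,150): print(n,ce,st,onz(ce,i,T,z)[:2].round(3),onz(ce,i,T,z-.004)[:2].round(3))
"
```

```text
pos [ 0.5376 -0.0912  0.2036] yaw 134.6 tool shift cm [-0.3   0.19 -0.  ] F [-0.1  0.2  0.2] w 0.0853
28.6 [ 0.5376 -0.0912  0.2036] yaw 134.6 cam [ 0.485 -0.037  0.347]
blue [327.9 208.3] [ 308  187   41   43 1411] [ 0.541 -0.089] [ 0.542 -0.09 ]
blue [235.2 325.7] [ 216  302   38   49 1134] [ 0.56  -0.221] [ 0.562 -0.225]
blue [  4.4 370.4] [  0 357  12  25 158] [ 0.436 -0.428] [ 0.435 -0.435]
```

Call:
{"method": "send_rows", "body": {
  "steps": [1,-0.4,0.3,3,0,1,0,0,4,0,1,0,0,3,0,1,0,0,2,0,1,0,0,1.5,0,1,0,0,0.6,0,1,0,0,0.4,0,1,0,0,0,0]
}}

```text
clock: 29.45
position: [0.5432, -0.0933, 0.0593]
ee_rot: [0.0, 0.387, 0.922, -0.0]
contact_force: [-0.1, -0.4, -0.3]
width: 0.0852
gripper_force: 0.0
```

Call:
{"method": "send_rows", "body": {
  "steps": [-1,0,0,0,0,-1,0,0,0,0,-1,0,0,0,0,-1,0,0,0,0,-1,0,0,0,0,-1,0,0,0,0,-1,0,0,0,0]
}}

```text
clock: 30.15
position: [0.5439, -0.0927, 0.0605]
ee_rot: [0.001, 0.387, 0.922, 0.0]
contact_force: [-0.6, 1.6, 5.5]
width: 0.0515
gripper_force: 52.2
```

Call:
{"method": "send_rows", "body": {
  "steps": [-1,0,0,-1,0,-1,0,0,-2,0,-1,0,0,-4,0,-1,0,0,-4,0,-1,0,0,-3,0,-1,0,0,-1,0,-1,0,0,0,0]
}}

```text
clock: 30.85
position: [0.5435, -0.0927, 0.2105]
ee_rot: [0.001, 0.387, 0.922, 0.0]
contact_force: [-0.3, 0.6, -2.4]
width: 0.052
gripper_force: 53.0
```

Call:
{"method": "send_rows", "body": {
  "steps": [-1,-2.96,-2.06,0,0,-1,-2.96,-2.06,0,0,-1,-2.96,-2.06,0,0,-1,-2.96,-2.06,0,0,-1,-2.96,-2.06,0,0,-1,-2.96,-2.06,0,0,-1,0,0,0,6.8,-1,0,0,0,6.8,-1,0,0,0,6.8,-1,0,0,0,6.8,-1,0,0,0,6.8,-1,0,0,0,0]
}}

```text
clock: 32.05
position: [0.5781, -0.3051, 0.2061]
ee_rot: [-0.003, 0.639, 0.769, -0.0]
contact_force: [0.4, 0.2, -1.8]
width: 0.0518
gripper_force: 53.1
```

```bash
python3 -c "
from h import *
togo(C['blue'])
s,i,T=look('w12')"
```

```text
pos [ 0.5781 -0.3051  0.2061] yaw 100.5 tool shift cm [-0.12  0.18 -0.  ] F [ 0.4  0.2 -1.8] w 0.0518
32.05 [ 0.5781 -0.3051  0.2061] yaw 100.5 cam [ 0.565 -0.231  0.35 ]
```

Call:
{"method": "send_rows", "body": {
  "steps": [-1,-0.1,0.1,2,0,-1,0,0,4,0,-1,0,0,3,0,-1,0,0,2,0,-1,0,0,1,0,-1,0,0,0.7,0,-1,0,0,0.3,0,-1,0,0,0.2,0,-1,0,0,0,0]
}}

```text
clock: 33.0
position: [0.5809, -0.307, 0.0781]
ee_rot: [0.001, 0.639, 0.769, 0.0]
contact_force: [0.3, -0.7, -2.6]
width: 0.0518
gripper_force: 53.1
```

Call:
{"method": "send_rows", "body": {
  "steps": [-1,0,0,0.2,0,-1,0,0,0.2,0,-1,0,0,0.1,0,-1,0,0,0.1,0,-1,0,0,0.05,0,-1,0,0,0.05,0,-1,0,0,0,0]
}}

```text
clock: 33.7
position: [0.5805, -0.3068, 0.0715]
ee_rot: [0.0, 0.639, 0.769, -0.0]
contact_force: [-1.4, 1.6, 5.0]
width: 0.0517
gripper_force: 53.7
```

Call:
{"method": "send_rows", "body": {
  "steps": [0.4,0,0,0,0,0.5,0,0,0,0,0.65,0,0,0,0,0.65,0,0,0,0,0.65,0,0,-1,0,0.65,0,0,-2,0,0.65,0,0,-4,0,0.65,0,0,-4,0,1,0,0,-2,0,1,0,0,0,0]
}}

```text
clock: 34.7
position: [0.5825, -0.308, 0.2054]
ee_rot: [0.005, 0.639, 0.769, 0.0]
contact_force: [-0.1, -0.0, -0.1]
width: 0.0852
gripper_force: 0.0
```

Call:
{"method": "send_rows", "body": {
  "steps": [1,0.64,-3.44,0,0,1,0.64,-3.44,0,0,1,0.64,-3.44,0,0,1,0.64,-3.44,0,0,1,0.64,-3.44,0,0,1,0.64,-3.44,0,0,1,0.64,-3.44,0,0,1,0,0,0,0]
}}

```text
clock: 35.5
position: [0.3312, -0.3047, 0.1993]
ee_rot: [-0.002, 0.641, 0.768, -0.0]
contact_force: [0.5, 1.1, 0.5]
width: 0.0857
gripper_force: 0.0
```

Call:
{"method": "send_rows", "body": {
  "steps": [1,0,0,0,8,1,0,0,0,8,1,0,0,0,8,1,0,0,0,8,1,0,0,0,8,1,0,0,0,8,1,0,0,0,0,1,0,0,0,0]
}}

```text
clock: 36.3
position: [0.3358, -0.3062, 0.1998]
ee_rot: [-0.0, 0.896, 0.444, -0.0]
contact_force: [-0.7, 0.3, 0.0]
width: 0.0855
gripper_force: 0.0
```

```bash
python3 -c "
from h import *
s,i,T=look('w13')
H={'violet':(.021,.109),'red':(.021,.109),'green':(.03,.146),'blue':(.027,.136)}
t=get_image('top')
for n,(r,h) in H.items():
  B[n]=(*C[n],r,h-.04 if h>.11 else .071)
  for ce,st in blobs(i['color'],n,150):
    p=onz(ce,i,T,h-.005)[:2]
    if np.hypot(*(p-C[n]))<.03:print(n,ce,st,p.round(3),C[n])
u=np.vstack([unwrap('w13',b) for b in C]);c=i['color'][:,:,::-1]
cv2.imwrite('pics/c13.png',np.vstack([np.hstack([c[:310],np.zeros((310,80,3),np.uint8)]),u]))
"
```

```text
36.3 [ 0.3358 -0.3062  0.1998] yaw 52.7 cam [ 0.382 -0.246  0.344]
red [584.3 113.7] [ 550   88   68   51 2246] [ 0.537 -0.373] (0.5435, -0.378)
green [621.1 226.8] [ 596  202   44   51 1703] [ 0.504 -0.446] (0.507, -0.4495)
blue [619.7   6.1] [597   0  43  16 518] [ 0.567 -0.311] (0.58, -0.306)
```

View pics/c13.png

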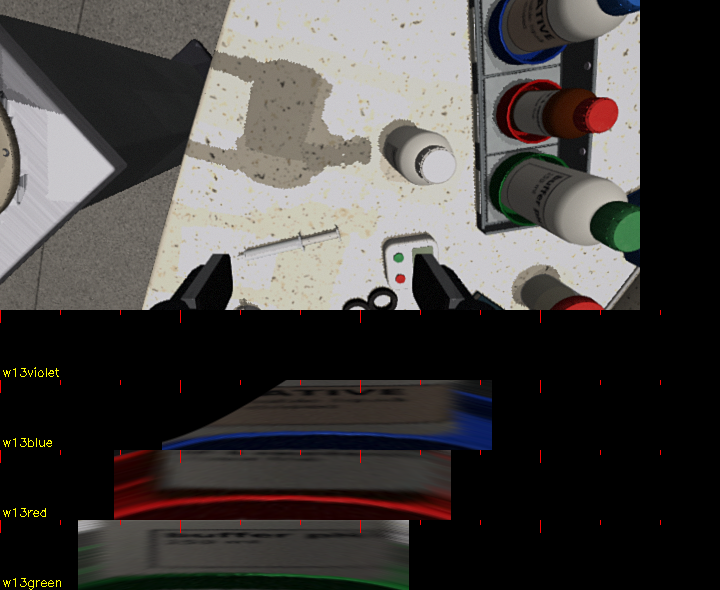

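```bash
python3 -c "
from rig import *
print(sign_off())"
```

```text
the job is handed in; nothing more can be done
None
```

I put all four colour-capped bottles in their matching cups, each lowered until it touched the cup floor and then released. The labels face the open front and the white-capped bottle wasn't touched. I handed the job in at about 36 s; the hand-in didn't report a verdict. A final look from the front confirmed the blue, red and green labels; violet was out of that view, but an earlier picture showed its label facing the front.

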